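Tuck the cover flap of the pastry-cutter case under its lip

ROBOT

A 7-joint arm with a two-finger parallel gripper is mounted at the origin on the work surface. World frame = base frame: x ahead of the robot, y to its left, z up, the work surface at z = 0. Lengths are in m, angles in degrees, forces in N, time in s.
With the tool pointing down it reaches from about 0.425 to 0.875 m from the base axis. Payload 4.7 kg.
Tool frame: the origin (TCP) lies at the very end of the fingers, on their centre line; the grasp point (between the pads) lies 19 mm behind it; z points along the fingers, y is the line along which they close (so a half turn about z gives the same grasp; the last joint's range is limited). The gripper opens to 87 mm and grips with 3 to 60 N. Pads are 19 mm wide; open, the fingers measure 117 mm over their backs; the gripper's body (75 mm by 190 mm) begins 51 mm behind the grasp point.
Start: joints at [-72.359, 18.392, -4.016, 83.108, 1.295, 78.541, -3.26], TCP at [0.188, 0.622, 0.223] pointing down, gripper open.
Joint ranges: [-163.93, 163.93], [-17.29, 119.83], [-79.2, 71.16], [3.27, 140.29], [-89.18, 269.18], [5.43, 117.66], [-154.24, 154.24]. Speed limits (degrees/s): [147.25, 147.25, 180, 180, 180, 180, 180].

INTERFACE

Orientations are given as [roll, pitch, yaw] about the fixed x, y, z axes, in that order (R = Rz(yaw) Ry(pitch) Rx(roll)).
In Python, from cell import get_obs, eyes, env gives the robot as it stands.
- The arm moves only by the tool servo_tool, never from a script. Its argument "series" is a list that holds one entry, the list of rows, each a list of 7 numbers: the shift along the tool's x, y, z in units of 300 mm (1.0 is 300 mm), then the turn, a rotation vector about the tool's x, y, z in units of pi rad (1.0 is pi rad), then the opening, from 0 (shut) to 1 (fully open). In form: [[[tx, ty, tz, wx, wy, wz, gripper], ...]]. A call has 1 to 12 rows; each row is the pose to reach, as a shift and turn from the pose commanded when the call began, along the tool's axes at that moment, turning the shorter way round; what a row does not reach only later rows make up. A row lasts 1/12 s, in which the tool goes at most 41.7 mm and 7.16 degrees, less where a joint would pass 70% of its speed; a pose out of reach is approached as far as the arm can. A call with a number of a shift or a turn outside -1 to 1 is refused whole. A call with a gripper value outside its range is refused whole. The fingers move at their own pace and stop on an object; "grip_force" is the grip in N (left out, the last holds). Time passes only in rows, so rows that repeat a pose let the fingers close. It gives the time, the measured TCP pose, the force, the opening and the grip force at its end, in the units of the state.
- get_obs(): the state, without advancing time (a new reading comes with each control period).
- eyes.read_camera(name): name is "scene" or "top"; returns a dict with "frame" (420x560x3 uint8, red, green, blue), "depth" (420x560 float32, m along the optical axis (not along the pixel's ray), 0 where there is no reading), "fx", "fy", "cx", "cy" (pixels), "origin" and "rotation" of the camera in the world. Camera axes: x right, y down, z forward; pixel columns grow to the right and rows downward; lengths in m; the calibration is good to about 2 mm. A picture is of the moment at which its call begins.
- env.sign_off(): hands the job in; it is judged then, once.
The state is a dict: "time_s": time; "qpos": joint angles; "joint_velocities": joint speeds; "effort": joint torques, N m; "tool_pos": TCP position; "tool_rot": TCP orientation; "force": force on the tool from outside, world axes, zero at the start; "wrist_torque": the same for the moment, N m; "grip_width": finger opening in m; "grasp_force": force on a finger pad.
Only numpy, scipy, OpenCV 4.12 (cv2) and the standard library are available. Lean on these libraries where they do the work, as an engineer would, in place of code of your own. Each camera call takes 0.05 s, during which the arm holds its last target. There are 200 camera calls.

TASK

Close the pastry-cutter case with the fingertips only: push the standing steel cover flap over its hinge until it lies down on the case, then, pressing it down, push it by its raised rib away from the hinge until its free edge is tucked fully home under the steel retaining lip, and take the hand away. Press gently and pick nothing up: the cutters stay in the case and the things round about stay where they stand.

Things in the scene. Friction and masses are not known exactly. Their poses are not given: they have to be found in the camera images.
- case: White plastic box, fixed to the table, open on top, 152 x 152 mm, walls 60 mm high. Origin: centre of its underside. x axis: level from the hinge side to the lip side; z up. The hinge side faces roughly the robot; the case is turned by up to 0.45 rad. Steel hinge cheeks 4 mm thick, up to 79 mm high, stand at its y = +-73 mm, x = -85 to -39 mm.
- flap (a joint): Angle (rad) of the steel cover flap on its hinge, 69 mm above the table. 0: level on the case (stop); 1.57: upright; above: leaning back towards the robot (stop 2.1). Plate 120 mm long from hinge axis to free edge, 132 mm wide, 4 mm thick, 0.12 kg. A weak spring (0.1 Nm/rad about 1.7 rad; 0.03 Nm friction) lifts it again if let go flat and not caught under the lip.
- flap_slide (a joint): How far (m) the hinge pin has moved in its slots towards the lip, along the case's x: 0 to 0.003 at the start, 0.024 fully home (stop). It stays where left and takes about 5 N to move. It must stay back until the flap is down, or the flap's edge lands on top of the lip.
- flap_hinge (a point): Point on the flap's hinge axis, mid-width; at flap_slide 0 it lies at x -75, y 0, z 69 mm in the case frame. It moves with flap_slide.
- flap_edge (a point): Middle of the flap's free edge, 120 mm from the hinge axis, at mid-thickness. The frame's x axis points from the hinge to the free edge, its z axis out of the flap's outer face (up when the flap lies flat).
- flap_rib (a point): Raised rib on the flap's outer face, 100 mm wide, 7 mm high: this point is the foot of its steep face, which looks to the hinge, mid-width, on the outer face (75 mm from the hinge axis, 2 mm off mid-thickness). A fingertip behind it can push the flap home. Its other side slopes off. Same axes as flap_edge.
- lip_mouth (a point): Steel lip, 120 mm wide, fixed on the case opposite the hinge: middle of the lower edge where its level part begins, at x 58, y 0, z 78 mm in the case frame. Level part 3 mm thick, 20 mm deep; a flared mouth reaches back to x 52, z 84. Level flap: top at z 71; edge at x 45 for flap_slide 0, x 69 fully home. Let go there, it springs up against the lip (flap about 0.06).
- cutter_big: Loose steel ring (pastry cutter) standing in the case, 84 mm across, 40 mm high. Origin: centre of its underside.
- cutter_small: Loose steel ring standing inside the big cutter, 56 mm across, 40 mm high. Origin: centre of its underside.
- bowl_near: White ceramic bowl, 110 mm across, 50 mm high, just beside the case on its -y side. Leave alone. Origin: centre of its underside, as for all that follow.
- spoon: Wooden spoon, about 190 mm long, lying beside the case on its +y side, roughly along it. Leave alone.
- mill: Turned wooden pepper mill, 58 mm across, 190 mm tall. Leave alone.
- oil: Green glass bottle, 70 mm across, 210 mm tall. Leave alone.
- mug: Blue ceramic mug, 80 mm across, 90 mm tall. Leave alone.
- jar: Glass jar, 70 mm across, 90 mm tall. Leave alone.
- bowl_far: Steel bowl, 110 mm across, 50 mm high, at the far left. Leave alone.
There are look-alikes about, which are no part of the job. Leave any purple look-alike of the case alone.

How it is judged (in metres and radians):
On the way, in this order (a step that is already met when the one before it is completed fails the run):
1. the cover flap is folded down (under 0.15 rad from level) while its hinge is still back in its slots (slid under 12 mm), so that its edge is short of the lip (value of joint flap below 0.15 rad and value of joint flap_slide below 0.012 m), for 0.05 s.
2. the flap is pushed home with its edge under the lip (value of joint flap below 0.09 rad and value of joint flap_slide above 0.018 m), for 0.1 s.
At the end, for the whole second after the job is handed in: The flap lies under 0.09 rad from level, slid over 18 mm towards the lip, its free edge at least 4 mm under the level part of the lip and below it, held there by the lip alone; both cutters stand in the case; every bystander is within 25 mm of its start (all of step 2 and x of flap_edge in the frame of lip_mouth above 0.004 m and z of flap_edge in the frame of lip_mouth below 0.001 m and z of each of cutter_big, cutter_small in the frame of case below 0.02 m and distance of each of bowl_near, spoon, mill, oil, mug, jar, bowl_far from where it was at the start of the episode below 0.025 m); the robot touches nothing.
It fails at once if a cutter is lifted more than 20 mm (z of any of cutter_big, cutter_small in the frame of case above 0.025 m).
It fails at once if a bystander is pushed, lifted or carried more than 25 mm (distance of any of bowl_near, spoon, mill, oil, mug, jar, bowl_far from where it was at the start of the episode above 0.025 m).
It fails at once if the mill, bottle, mug or jar is tipped (angle between any of mill, oil, mug, jar's own z axis and vertical above 0.3 rad).
It fails at once if the flap is gripped or pressed with more than 40 N (contact force between the fingers and flap above 40 N).
It also fails if it takes over 42 s, if anything falls off the work surface, if the arm or the gripper's body presses on something with over 40 N, if the wrist force passes 120 N, or if a joint passes its speed limit or range.

## Working session

There is one attempt and no reset: what is moved stays moved. The work goes in short steps, Python scripts to look and compute and a tool call to move; the robot and the scene stay as the last step left them, time stands still between calls to the robot, and variables do not carry over. Pictures are saved under pics/ and viewed, at most 10 in all, crops included, and the job is handed in when it is done.

Besides the shell and the picture viewer there is one more tool, called after "Emit:" by a JSON object that holds its "op" and its "data", one argument or row to a line. servo_tool: Moves the arm, as the interface text tells. Shifts and turns lie within -1 to 1; 1 stands for 300 mm of shift or pi rad of turn. Its arguments: {"type":"object","properties":{"series":{"type":"array"},"grip_force":{"type":"number"}},"required":["series"]}

```bash
mkdir -p pics; ls; cat > h.py <<'E'
import numpy as np,cv2
from cell import get_obs,eyes,env
def cloud(c):
    d=c['depth'];v,u=np.indices(d.shape)
    p=np.stack([(u-c['cx'])/c['fx']*d,(v-c['cy'])/c['fy']*d,d],-1)
    return p@np.array(c['rotation']).T+np.array(c['origin'])
E
python3 - <<'E'
from h import *
for n in('top','scene'):
    c=eyes.read_camera(n);np.savez(f'{n}.npz',**c)
    cv2.imwrite(f'pics/{n}0.png',c['frame'][...,::-1]);print(n,c['origin'],c['rotation'],c['fx'])
print(get_obs())
E
```

```text
pics
top [ 0.25693826 -0.00632883  1.30443261] [-170.42212557    0.21407183  -88.79940112] 487.2063392118612
scene [ 1.21772141 -0.33863848  1.20953855] [-1.44343672e+02 -5.97360855e-02  6.73793446e+01] 536.618441442884
{'time_s': 0.1, 'qpos': array([-72.35972158,  18.43582723,  -4.01541665,  83.16828885,
         1.29423455,  78.54135993,  -3.26071779]), 'joint_velocities': array([-0.08385789, -0.1522587 , -0.05812213, -0.24449444, -0.00645503,
       -0.03237848,  0.04744578]), 'effort': array([ 4.16679604e-04, -4.92568946e+01, -4.05507199e-01, -3.13400745e+01,
       -6.42663846e-02,  3.94344761e-02,  5.65036282e-05]), 'tool_pos': array([0.18812135, 0.62165691, 0.22155607]), 'tool_rot': array([-1.79899714e+02,  4.78433332e-03,  1.63168349e+02]), 'force': array([-0.03396114,  0.78419069, -0.24552091]), 'wrist_torque': array([ 0.02185225,  0.0126818 , -0.06400828]), 'grasp_force': 0.0, 'grip_width': 0.08693484013505706}
```

View pics.

View pics/top0.png

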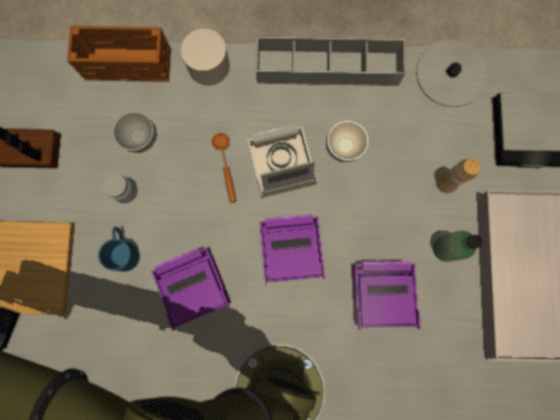

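View pics/scene0.png

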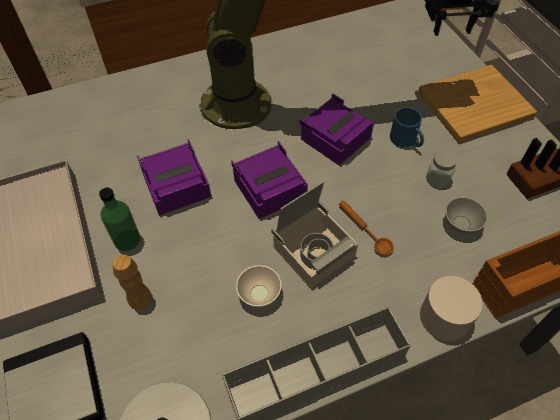

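The one white case is at top px (283,160) and scene px (315,240), with a standing grey flap at the near side, top px (288,178). The three purple look-alikes are at top px (190,288), (292,248) and (387,295). I'll measure the white one and confirm it in an enlarged crop.

```bash
cat >> h.py <<'E'
from scipy.spatial.transform import Rotation as Ro
def cloud(c):
    d=c['depth'];v,u=np.indices(d.shape)
    p=np.stack([(u-c['cx'])/c['fx']*d,(v-c['cy'])/c['fy']*d,d],-1)
    return p@Ro.from_euler('xyz',c['rotation'],degrees=True).as_matrix().T+np.array(c['origin'])
E
python3 - <<'E'
from h import *
T=np.load('top.npz');S=np.load('scene.npz')
PT=cloud(T);PS=cloud(S)
for n,P,(u0,u1,v0,v1) in(('t',PT,(235,330,115,205)),('s',PS,(262,368,180,295))):
    p=P[v0:v1,u0:u1].reshape(-1,3); p=p[np.isfinite(p).all(1)]
    print(n,'table z',np.median(p[p[:,2]<.015,2]))
    for lo,hi in((.05,.066),(.072,.09),(.09,.125),(.125,.15),(.15,.25)):
        q=p[(p[:,2]>lo)&(p[:,2]<hi)]
        if len(q)>3:
            print(lo,len(q),q.mean(0).round(4),q.min(0).round(3),q.max(0).round(3))
            r=cv2.minAreaRect(q[:,:2].astype(np.float32)*1000);print('  rect',np.round(r[0],1),np.round(r[1],1),round(r[2],1))
a=cv2.resize(T['frame'][110:215,215:355],None,fx=4,fy=4,interpolation=cv2.INTER_CUBIC)
b=cv2.resize(S['frame'][180:295,255:375],None,fx=3.65,fy=3.65,interpolation=cv2.INTER_CUBIC)
b=cv2.resize(b,None,fx=.55,fy=.55)
im=np.zeros((420,800,3),np.uint8);im[:420,:560]=a;im[:b.shape[0],560:560+b.shape[1]]=b[:, :240]
cv2.imwrite('pics/crop.png',im[...,::-1])
E
```

```text
t table z 0.001669394999256113
0.05 286 [0.5955 0.0026 0.0587] [ 0.503 -0.121  0.05 ] [0.688 0.098 0.066]
  rect [599.4 -27.5] [161.7 217.2] 15.4
0.072 662 [0.6181 0.0119 0.0816] [ 0.493 -0.088  0.072] [0.688 0.084 0.09 ]
  rect [592.6   4.9] [166.1 149.2] 15.6
0.09 256 [ 0.5269 -0.0142  0.1073] [ 0.507 -0.076  0.09 ] [0.659 0.05  0.125]
  rect [560.5 -33.5] [ 93.2 173.6] 60.0
0.125 81 [ 0.5271 -0.0072  0.1386] [ 0.512 -0.074  0.125] [0.55  0.051 0.15 ]
  rect [528.5 -11.9] [  8.9 129.5] 15.6
0.15 527 [ 0.5336 -0.0113  0.1705] [ 0.513 -0.075  0.15 ] [0.557 0.054 0.196]
  rect [532.9 -11.5] [ 17.7 131.8] 15.2
s table z 0.0005534883399325174
0.05 1158 [ 0.5547 -0.0071  0.0591] [ 0.381 -0.142  0.05 ] [0.694 0.1   0.066]
  rect [536.4 -41.2] [301.6 241.7] 10.3
0.072 1257 [5.501e-01 1.000e-04 8.030e-02] [ 0.377 -0.088  0.072] [0.687 0.085 0.09 ]
  rect [526.2 -11.3] [307.  153.8] 12.2
0.09 240 [ 0.5297 -0.0129  0.1072] [ 0.511 -0.076  0.09 ] [0.548 0.054 0.125]
  rect [529.7 -10.7] [  9.  133.8] 14.2
0.125 178 [ 0.5339 -0.0114  0.1375] [ 0.514 -0.074  0.125] [0.551 0.053 0.15 ]
  rect [533.6 -10.3] [  6.9 131.1] 14.3
0.15 360 [ 0.5388 -0.0118  0.1724] [ 0.519 -0.074  0.15 ] [0.558 0.055 0.192]
  rect [538.2  -8.5] [  9.4 133.2] 14.4
```

View pics/crop.png

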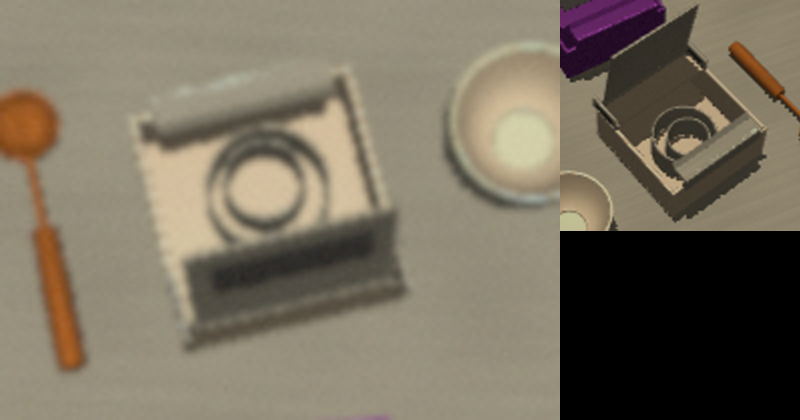

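The crop confirms it: white case, with the standing flap at crop px (290,250), its rib facing the robot, the lip at (245,105) and rings at (265,190). Next I'll fit the flap plane and the case yaw and work out the moves.

```bash
python3 - <<'E'
from h import *
T=np.load('top.npz');S=np.load('scene.npz')
for n,P,(u0,u1,v0,v1) in(('t',cloud(T),(235,330,115,205)),('s',cloud(S),(262,368,180,295))):
    p=P[v0:v1,u0:u1].reshape(-1,3)
    q=p[(p[:,2]>.10)&(p[:,2]<.2)&(p[:,0]<.57)&(p[:,0]>.5)&(abs(p[:,1])<.09)]
    for _ in range(4):
        m=q.mean(0);nn=np.linalg.svd(q-m,full_matrices=0)[2][2];nn*=np.sign(nn[0]);r=(q-m)@nn;q=q[abs(r)<2.0*r.std()]
    th=np.arctan2(np.hypot(*nn[:2]),-nn[2]);print(n,len(q),'normal',nn.round(3),'yaw',np.degrees(np.arctan2(nn[1],nn[0])).round(2),'flap angle',th.round(3),'sd',r.std().round(4))
    yaw=np.radians(14.8);x=np.array([np.cos(yaw),np.sin(yaw)]);y=np.array([-x[1],x[0]])
    g=q[:,:2]@y;print(' case y mid of flap',(np.percentile(g,1)+np.percentile(g,99))/2,np.ptp(g),'zmax',np.percentile(q[:,2],99.5))
    a=(m[:2]@x);f=lambda z:a-(z-m[2])*nn[2]/np.hypot(*nn[:2]);print(' face along x at z .069,.137',f(.069),f(.137))
    c=p[(p[:,2]>.055)&(p[:,2]<.1)]; s=c[:,:2]@x; yy=c[:,:2]@y; k=(abs(yy+.01)<.09)&(s<.70)&(s>.5)
    print(' case s range',np.percentile(s[k],[1,99]),'y range',np.percentile(yy[k],[1,99]))
    l=p[(p[:,2]>.078)&(p[:,2]<.09)];sl=l[:,:2]@x;yl=l[:,:2]@y;k=(sl>.61)&(sl<.7)&(abs(yl)<.2)
    print(' lip s',np.percentile(sl[k],[2,98]),'y',np.percentile(yl[k],[2,98]),'z',np.median(l[k,2]));r=cv2.minAreaRect((l[k,:2]*1000).astype(np.float32));print(r)
E
```

```text
t 586 normal [ 0.954  0.262 -0.143] yaw 15.36 flap angle 1.427 sd 0.0013
 case y mid of flap -0.14715351500364532 0.13175993994637994 zmax 0.1935652629547436
 face along x at z .069,.137 0.4994963130178624 0.5093480072781406
 case s range [0.50100339 0.65335729] y range [-0.09983261 -0.07055985]
 lip s [0.62752192 0.65506087] y [-0.19738206 -0.08866316] z 0.0826657974601368
((657.266357421875, 25.467941284179688), (29.679889678955078, 113.19523620605469), 14.793744087219238)
s 597 normal [ 0.955  0.261 -0.142] yaw 15.26 flap angle 1.429 sd 0.0007
 case y mid of flap -0.1469536687244231 0.13377423972340485 zmax 0.1901513313624347
 face along x at z .069,.137 0.5034320096197182 0.5131632017870241
 case s range [0.50193464 0.65494739] y range [-0.09980364 -0.06934398]
 lip s [0.62741365 0.65553531] y [-0.198086   -0.08817329] z 0.08148316104490072
((656.1835327148438, 26.452411651611328), (31.153757095336914, 115.67880249023438), 15.316299438476562)
```

Emit:
{"op": "servo_tool", "data": {
  "series": [
    [[-0.4, -0.44, 0, 0, 0, 0, 0], [-0.8, -0.88, 0, 0, 0, 0, 0], [-0.8, -0.88, 0, 0, 0, 0, 0], [-0.8, -0.88, 0, 0, 0, 0, 0], [-0.8, -0.88, 0, 0, 0, 0, 0], [-0.8, -0.88, 0, 0, 0, 0, 0], [-0.8, -0.88, 0, 0, 0, 0, 0], [-0.8, -0.88, 0, 0, 0, 0, 0], [-0.8, -0.88, 0, 0, 0, 0, 0], [-0.8, -0.88, 0, 0, 0, 0, 0], [-0.8, -0.88, 0, 0, 0, 0, 0], [-0.8, -0.88, 0, 0, 0, 0, 0]]
  ],
  "grip_force": 20
}}

```text
time_s: 1.1
tool_pos: [0.3409, 0.3008, 0.2224]
tool_rot: [180.0, -0.0, 163.2]
force: [1.0, 0.7, 0.7]
grip_width: 0.0147
grasp_force: 0.0
```

Emit:
{"op": "servo_tool", "data": {
  "series": [
    [[-0.8, -0.88, 0, 0, 0, -0.178, 0], [-0.8, -0.88, 0, 0, 0, -0.178, 0], [-0.8, -0.88, 0, 0, 0, -0.178, 0], [-0.8, -0.88, 0, 0, 0, -0.178, 0], [-0.8, -0.88, 0, 0, 0, -0.178, 0], [-0.8, -0.88, 0, 0, 0, -0.178, 0], [-0.8, -0.88, 0, 0, 0, -0.178, 0], [-0.8, -0.88, 0, 0, 0, -0.178, 0], [-0.8, -0.88, 0, 0, 0, -0.178, 0], [-0.8, -0.88, 0, 0, 0, -0.178, 0], [-0.8, -0.88, 0, 0, 0, -0.178, 0], [-0.8, -0.88, 0, 0, 0, -0.178, 0]]
  ]
}}

```text
time_s: 2.1
tool_pos: [0.4948, -0.0201, 0.2222]
tool_rot: [180.0, -0.1, -164.7]
force: [0.5, 0.5, -0.5]
grip_width: 0.0003
grasp_force: 0.0
```

Emit:
{"op": "servo_tool", "data": {
  "series": [
    [[0, 0, 0.12, 0, 0, 0, 0], [0, 0, 0.22, 0, 0, 0, 0], [0, 0, 0.29, 0, 0, 0, 0], [0, 0, 0.29, 0, 0, 0, 0], [-0.03, 0, 0.29, 0, 0, 0, 0], [-0.05, 0, 0.29, 0, 0, 0, 0], [-0.05, 0, 0.29, 0, 0, 0, 0]]
  ]
}}

```text
time_s: 2.68
tool_pos: [0.5122, -0.0165, 0.1375]
tool_rot: [-180.0, 0.2, -164.6]
force: [0.6, 0.8, 0.1]
grip_width: 0.0006
grasp_force: 0.0
```

```bash
cat >> h.py <<'E'
def look():
    c=eyes.read_camera('scene');p=cloud(c)[170:300,255:375].reshape(-1,3)
    x=np.array([.9646,.2639]);y=np.array([-.2639,.9646]);o=get_obs()
    print('t',o['time_s'],'tip s,t,z',o['tool_pos'][:2]@x,o['tool_pos'][:2]@y,o['tool_pos'][2],'F',o['force'].round(1))
    return c,np.c_[p[:,:2]@x-.5755,p[:,:2]@y+.1514,p[:,2]]  # case frame
E
python3 - <<'E'
from h import *
c,p=look();cv2.imwrite('pics/s1.png',cv2.resize(c['frame'][140:320,230:400],None,fx=3,fy=3)[...,::-1])
E
```

```text
t 2.7333 tip s,t,z 0.4887347979037157 -0.15156856243328268 0.13730631347951547 F [-1.7 -0.5 -0.2]
```

View pics/s1.png

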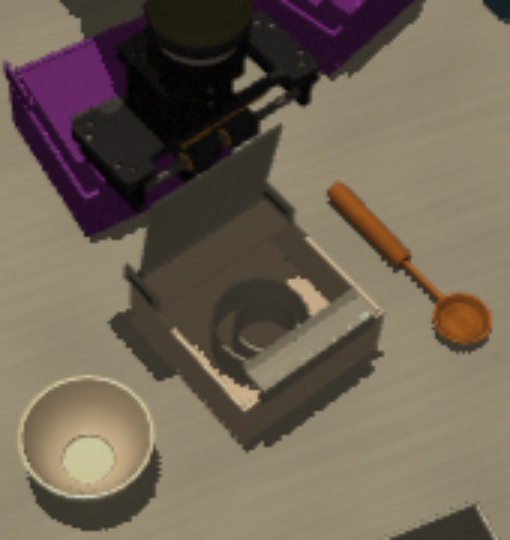

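Emit:
{"op": "servo_tool", "data": {
  "series": [
    [[-0.02, 0, 0, 0, 0, 0, 0], [-0.036, 0, 0, 0, 0, 0, 0], [-0.05, 0, 0.003, 0, 0, 0, 0], [-0.068, 0, 0.007, 0, 0, 0, 0], [-0.086, 0, 0.013, 0, 0, 0, 0], [-0.107, 0, 0.021, 0, 0, 0, 0], [-0.126, 0, 0.031, 0, 0, 0, 0], [-0.144, 0, 0.044, 0, 0, 0, 0], [-0.161, 0, 0.058, 0, 0, 0, 0], [-0.176, 0, 0.073, 0, 0, 0, 0], [-0.19, 0, 0.09, 0, 0, 0, 0], [-0.19, 0, 0.09, 0, 0, 0, 0]]
  ]
}}

```text
time_s: 3.73
tool_pos: [0.5645, -0.003, 0.1073]
tool_rot: [-180.0, -0.1, -164.8]
force: [-0.9, 1.4, -0.3]
grip_width: 0.0006
grasp_force: 0.2
```

```bash
python3 - <<'E'
from h import *
c,p=look();cv2.imwrite('pics/s2.png',cv2.resize(c['frame'][140:320,230:400],None,fx=3,fy=3)[...,::-1])
q=p[(abs(p[:,1])<.075)&(p[:,0]>-.06)&(p[:,0]<.06)&(p[:,2]>.09)&(p[:,2]<.16)];print(len(q));
for z in np.arange(.09,.16,.01):
    k=q[abs(q[:,2]-z)<.005]; print(round(z,3),len(k),np.percentile(k[:,0],[5,50,95]).round(3) if len(k) else '')
E
```

```text
t 3.7833 tip s,t,z 0.5434804024701198 -0.15200529064906512 0.10776426848016854 F [-0.1 -0.   0.6]
909
0.09 38 [-0.046 -0.042 -0.035]
0.1 132 [-0.038 -0.031 -0.025]
0.11 73 [-0.03  -0.02  -0.009]
0.12 324 [-0.02  -0.005  0.006]
0.13 280 [-0.002  0.014  0.024]
0.14 62 [0.02  0.024 0.027]
0.15 0 
0.16 0
```

View pics/s2.png

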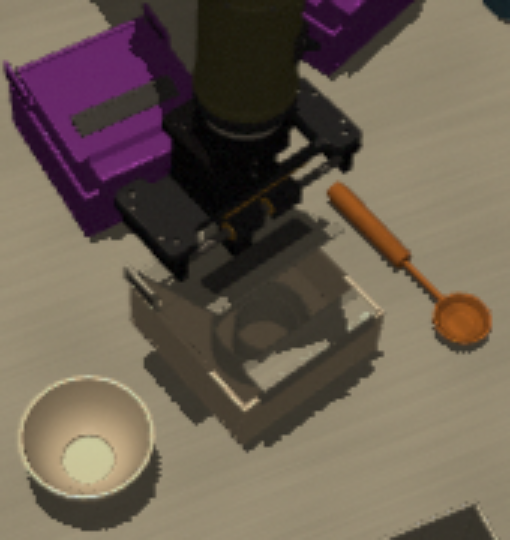

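Emit:
{"op": "servo_tool", "data": {
  "series": [
    [[-0.006, 0, 0.01, 0, 0, 0, 0], [-0.012, 0, 0.019, 0, 0, 0, 0], [-0.017, 0, 0.029, 0, 0, 0, 0], [-0.022, 0, 0.038, 0, 0, 0, 0], [-0.026, 0, 0.049, 0, 0, 0, 0], [-0.03, 0, 0.059, 0, 0, 0, 0], [-0.034, 0, 0.07, 0, 0, 0, 0], [-0.037, 0, 0.08, 0, 0, 0, 0], [-0.039, 0, 0.091, 0, 0, 0, 0], [-0.041, 0, 0.101, 0, 0, 0, 0], [-0.042, 0, 0.112, 0, 0, 0, 0], [-0.042, 0, 0.114, 0, 0, 0, 0]]
  ]
}}

```text
time_s: 4.78
tool_pos: [0.5766, 0.0, 0.0739]
tool_rot: [-180.0, 0.0, -164.8]
force: [-1.5, 0.6, 1.7]
grip_width: 0.0007
grasp_force: 1.0
```

```bash
cat >> h.py <<'E'
def flap():
    c,p=look()
    q=p[(abs(p[:,1])<.06)&(p[:,0]>-.03)&(p[:,0]<.05)&(p[:,2]>.06)&(p[:,2]<.1)]
    for x in np.arange(-.025,.05,.01):
        k=q[abs(q[:,0]-x)<.005]; print(round(x,3),len(k),np.percentile(k[:,2],[10,50,90]).round(4) if len(k) else '')
    return c
E
python3 -c "
from h import *
c=flap()"
```

```text
t 4.8333 tip s,t,z 0.5561312600512822 -0.1521263140822497 0.07401052809764747 F [-0.4  0.7  1.4]
-0.025 35 [0.069  0.0724 0.0743]
-0.015 110 [0.0703 0.0733 0.0768]
-0.005 140 [0.0709 0.0741 0.0795]
0.005 167 [0.074  0.0799 0.0835]
0.015 194 [0.0738 0.0775 0.0809]
0.025 181 [0.0715 0.0748 0.078 ]
0.035 166 [0.0719 0.075  0.0778]
0.045 97 [0.073  0.0754 0.0783]
```

Emit:
{"op": "servo_tool", "data": {
  "series": [
    [[0, 0, 0.006, 0, 0, 0, 0], [0, 0, 0.012, 0, 0, 0, 0], [0, 0, 0.012, 0, 0, 0, 0]]
  ]
}}

```text
time_s: 5.08
tool_pos: [0.5768, 0.0, 0.0713]
tool_rot: [180.0, 0.0, -164.8]
force: [-1.6, 0.5, 4.7]
grip_width: 0.0008
grasp_force: 2.0
```

Emit:
{"op": "servo_tool", "data": {
  "series": [
    [[-0.01, 0, 0, 0, 0, 0, 0], [-0.02, 0, 0, 0, 0, 0, 0], [-0.03, 0, 0, 0, 0, 0, 0], [-0.04, 0, 0, 0, 0, 0, 0], [-0.05, 0, 0, 0, 0, 0, 0], [-0.06, 0, 0, 0, 0, 0, 0], [-0.06, 0, 0, 0, 0, 0, 0]]
  ]
}}

```text
time_s: 5.67
tool_pos: [0.5935, 0.0039, 0.0711]
tool_rot: [-180.0, -0.1, -164.8]
force: [-3.2, -1.2, 5.5]
grip_width: 0.0003
grasp_force: 3.9
```

```bash
python3 -c "
from h import *
c=flap()"
```

```text
t 5.7167 tip s,t,z 0.5734866907460331 -0.15288816911239445 0.07116887772135665 F [-3.9 -0.5  5.8]
-0.025 10 [0.0676 0.07   0.0729]
-0.015 13 [0.0687 0.0714 0.0752]
-0.005 40 [0.0667 0.0696 0.0734]
0.005 107 [0.0681 0.0721 0.0781]
0.015 178 [0.0711 0.0766 0.0797]
0.025 193 [0.0699 0.0736 0.0772]
0.035 175 [0.0678 0.0708 0.0739]
0.045 85 [0.0676 0.071  0.0742]
```

Emit:
{"op": "servo_tool", "data": {
  "series": [
    [[-0.01, 0, 0, 0, 0, 0, 0], [-0.02, 0, 0, 0, 0, 0, 0], [-0.03, 0, 0, 0, 0, 0, 0], [-0.04, 0, 0, 0, 0, 0, 0], [-0.05, 0, 0, 0, 0, 0, 0], [-0.055, 0, 0, 0, 0, 0, 0], [-0.055, 0, 0, 0, 0, 0, 0]]
  ]
}}

```text
time_s: 6.3
tool_pos: [0.6064, 0.0074, 0.0708]
tool_rot: [179.9, -0.4, -164.8]
force: [-10.8, -1.6, 11.0]
grip_width: 0.0007
grasp_force: 8.7
```

```bash
python3 -c "
from h import *
c=flap()"
```

```text
t 6.35 tip s,t,z 0.5868477027985182 -0.15293303417258433 0.07076061378336138 F [-9.3 -2.  10.2]
-0.025 0 
-0.015 1 [0.0663 0.0663 0.0663]
-0.005 18 [0.0673 0.0706 0.0727]
0.005 14 [0.0684 0.0709 0.0855]
0.015 81 [0.0681 0.0708 0.0744]
0.025 143 [0.0707 0.0766 0.08  ]
0.035 200 [0.0704 0.0749 0.0786]
0.045 100 [0.0689 0.0722 0.0755]
```

Emit:
{"op": "servo_tool", "data": {
  "series": [
    [[-0.005, 0, 0, 0, 0, 0, 0], [-0.01, 0, 0, 0, 0, 0, 0], [-0.015, 0, 0, 0, 0, 0, 0], [-0.015, 0, 0, 0, 0, 0, 0], [-0.015, 0, 0, 0, 0, 0, 0]]
  ]
}}

```text
time_s: 6.77
tool_pos: [0.6066, 0.0074, 0.0703]
tool_rot: [179.8, -0.9, -164.9]
force: [-21.1, -4.3, 17.4]
grip_width: 0.0008
grasp_force: 12.4
```

```bash
python3 -c "
from h import *
c=flap()
cv2.imwrite('pics/s3.png',cv2.resize(c['frame'][140:320,230:400],None,fx=3,fy=3)[...,::-1])"
```

```text
t 6.8167 tip s,t,z 0.5871018489480256 -0.1529971815610857 0.07029716879854783 F [-20.1  -2.6  17.6]
-0.025 0 
-0.015 0 
-0.005 15 [0.0675 0.0699 0.0721]
0.005 8 [0.0681 0.0721 0.0842]
0.015 74 [0.067  0.0706 0.0741]
0.025 146 [0.07   0.076  0.0793]
0.035 191 [0.0699 0.0738 0.0775]
0.045 97 [0.0682 0.0719 0.0763]
```

View pics/s3.png

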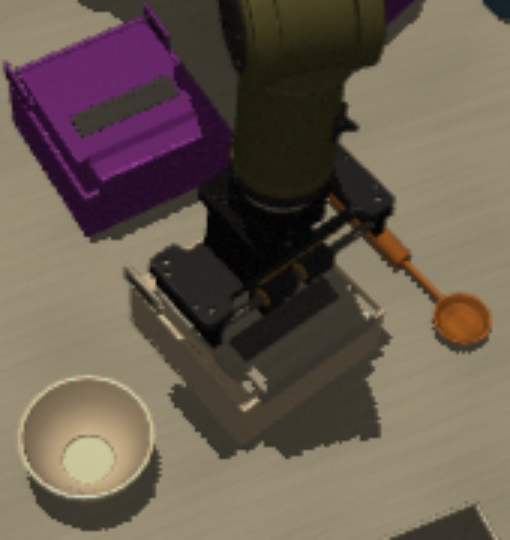

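The picture shows the flap flat under the lip and the rib just ahead of the fingers. A further 4.5 mm command moved nothing and the force rose, so the slide is at its stop. I'll relieve the push and lift away.

Emit:
{"op": "servo_tool", "data": {
  "series": [
    [[0.008, 0, -0.003, 0, 0, 0, 0], [0.015, 0, -0.012, 0, 0, 0, 0], [0.018, 0, -0.03, 0, 0, 0, 0], [0.03, 0, -0.08, 0, 0, 0, 0], [0.05, 0, -0.2, 0, 0, 0, 0], [0.2, 0, -0.35, 0, 0, 0, 0], [0.35, 0, -0.45, 0, 0, 0, 0], [0.35, 0, -0.45, 0, 0, 0, 0], [0.35, 0, -0.45, 0, 0, 0, 0], [0.35, 0, -0.45, 0, 0, 0, 0]]
  ]
}}

```text
time_s: 7.65
tool_pos: [0.5138, -0.0175, 0.2087]
tool_rot: [179.9, 0.4, -164.8]
force: [-0.2, 1.1, 0.7]
grip_width: 0.0006
grasp_force: 0.0
```

```bash
python3 -c "
from h import *
c=flap()
cv2.imwrite('pics/s4.png',cv2.resize(c['frame'][140:320,230:400],None,fx=3,fy=3)[...,::-1])
p=cloud(c)[170:300,255:375].reshape(-1,3);x=np.array([.9646,.2639]);y=np.array([-.2639,.9646])
s=p[:,:2]@x-.5755;t=p[:,:2]@y+.1514
for a in np.arange(-.09,.09,.006):
    k=(abs(s-a)<.003)&(abs(t)<.045)&(p[:,2]>.05);print(round(a,3),k.sum(),np.median(p[k,2]).round(4))"
```

```text
t 7.7 tip s,t,z 0.4911126215750642 -0.15182933013206062 0.20728163782560163 F [ 0.6 -0.1  0.4]
-0.025 155 [0.0694 0.0726 0.0751]
-0.015 156 [0.0703 0.0733 0.0761]
-0.005 166 [0.0709 0.0736 0.0767]
0.005 151 [0.0712 0.0741 0.0771]
0.015 152 [0.072  0.0749 0.0775]
0.025 142 [0.0751 0.081  0.0843]
0.035 185 [0.0765 0.0802 0.0842]
0.045 146 [0.0747 0.0784 0.0819]
-0.09 11 0.2163
-0.084 11 0.2218
-0.078 50 0.2072
-0.072 113 0.0621
-0.066 73 0.06
-0.06 27 0.0662
-0.054 86 0.0734
-0.048 151 0.2824
-0.042 70 0.0711
-0.036 66 0.0716
-0.03 68 0.0718
-0.024 73 0.0727
-0.018 74 0.0729
-0.012 71 0.0734
-0.006 73 0.0734
0.0 64 0.0742
0.006 78 0.0735
0.012 75 0.0751
0.018 43 0.0753
0.024 62 0.0818
0.03 79 0.0814
0.036 87 0.0805
0.042 97 0.0785
0.048 38 0.0793
0.054 95 0.0834
0.06 82 0.0809
0.066 73 0.0805
0.072 81 0.0811
0.078 161 0.0736
0.084 1 0.0791
```

View pics/s4.png

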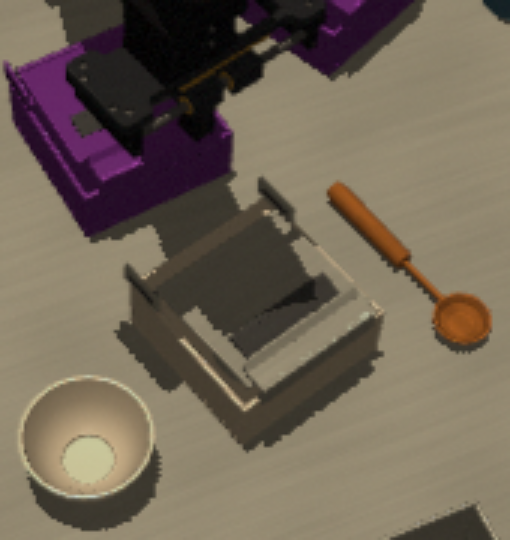

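The flap lies at about 0.06 rad under the lip, with the rib foot near case x = 22 mm (slide about 22 mm). The bowl and spoon haven't moved and the hand is clear.

```bash
python3 -c "
from h import *
print(env.sign_off())"
```

```text
the job is handed in; nothing more can be done
None
```

The case is closed and handed in: the flap is folded down, pushed to its stop and held under the lip at about 0.06 rad, slid about 22 mm; the hand is clear, and the sign-off returned no verdict.

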